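Fit the return spring of a citrus press

TASK

Thread the loose coil spring, square-holed foot down, over the square spindle of the citrus press; where it snags on the shoulders, do not force it but twist it slightly under a light press until it drops on. Let go of it so that it stands by itself on the three orange clips, and only then push down on its top until its foot snaps in flat under the clips. Leave the spring clipped home and standing free, and do not knock the other things on the table about.

Things in the scene. Friction and masses are not known exactly. Their poses are not given: they have to be found in the camera images.
- collar (a point): Centre of the black round collar on top of the spring; grip it here. Collar: diameter 32 mm, height 16 mm (8 above, 8 below this point). The spring stands upright at the start, 64 mm high, weighs about 80 g; z is its axis. This point is 56 mm above the foot's underside.
- coils (a point): Middle of the five steel coils (29 mm in diameter, 43 mm high) between collar and foot, 26.5 mm above the foot's underside. The spring truly compresses, about 1.5 N per mm, at most 12 mm; sideways it is stiff.
- foot_under (a point): Centre of the underside of the spring's foot: a dark steel disc 32 mm in diameter and 5 mm thick with a square hole, 15 mm across the flats, right through its middle. The point's x and y axes are square to the hole's sides.
- seat (a point): Centre of the round seat on top of the citrus press base, 60 mm above the table; the underside of the spring's foot must end up on it. The base is a white round housing, 144 mm in diameter, fixed to the table.
- clip (a point): Centre of the ring of three orange snap clips round the seat, level with their tops, 16 mm above the seat. Their noses slope inward. A foot let down on them rests about 11 mm above the seat; they hold it up at 5 N or less, give way outward when it is pushed with about 9 to 14 N, and snap shut over it as it reaches the seat.
- spindle_tip (a point): Top of the upright steel spindle in the middle of the seat, 36 mm above it. From the top: a round pilot 10 mm in diameter, 9 mm long, with a tapered end; then shoulders 5 mm high widening to a square 13 mm across the flats, which runs 22 mm down to the seat.
- shoulder (a point): On the spindle's axis, at the top of its square part, 22 mm above the seat. The square stands at any angle about the axis, not given (this point does not turn with it), and is stiff to turn (0.15 N m). The foot slides on only with its hole within about 9 degrees of the square's sides (same every 90 degrees); else it snags about 24 mm above the seat.
- reamer: The white ribbed reamer cone of the press, 64 mm in diameter and 61 mm high, standing on the table; origin at the centre of its underside. Leave it.
- glass: An empty drinking glass, 80 mm in diameter, 91 mm high; origin at the centre of its underside. Leave it.
- cup: A small white cup with a handle, 62 x 88 mm, 50 mm high; origin at its underside. Leave it.
- pepper: A spice jar with a dark cap, 41 mm in diameter, 105 mm high; origin at the centre of its underside. Leave it.

How it is judged:
By the outcome, as a careful person would: the job done as asked, in the order asked, and still so for the second after the job is handed in, with the robot touching nothing.
It also fails if it takes over 51 s, if anything falls off the work surface, if the arm or the gripper's body presses on something with over 40 N, if the wrist force passes 120 N, or if a joint passes its speed limit or range.

ROBOT

A 6-joint arm with a two-finger parallel gripper is mounted at the origin on a cart in front of the work surface, level with it; the furniture and walls round the work are solid. World frame = base frame: x ahead of the robot, y to its left, z up, the work surface at z = 0. Lengths are in m, angles in rad, forces in N, time in s.
With the tool pointing down it reaches from about 0.375 to 0.925 m from the base axis. Payload 5.7 kg.
Tool frame: the origin (TCP) lies midway between the tips of the shut fingers; the grasp point (between the pads) lies 19 mm behind it; z points along the fingers, y is the line along which they close (so a half turn about z gives the same grasp; the last joint's range is limited). The gripper opens to 88 mm and grips with 3 to 60 N. Pads are 20 mm wide; open, the fingers measure 115 mm over their backs; the gripper's body (75 mm by 178 mm) begins 61 mm behind the grasp point.
Start: joints at [1.005, 0.359, 1.51, -0, 1.272, -0.115], TCP at [0.261, 0.54, 0.2] pointing down, gripper open.
Joint ranges: [-2.97, 2.97], [-1.01, 2.36], [0.21, 2.38], [-0.96, 4.11], [0.2, 2.71], [-2.98, 2.98]. Speed limits (rad/s): [2.39, 2.39, 3.14, 3.14, 3.14, 3.14].

INTERFACE

Orientations are given as a rotation vector (axis times angle).
In Python, from station import ctrl gives the robot as it stands.
- The arm moves only by the tool arm_command, never from a script. Its argument "rows" is a list of rows, each a list of 7 numbers: the turn, a rotation vector about the tool's x, y, z scaled (see below), then the shift along the tool's x, y, z scaled (see below), then the opening, from 0 (shut) to 1 (fully open). In form: [[wx, wy, wz, dx, dy, dz, hand], ...]. A call has 1 to 10 rows; each row shifts and turns the commanded pose from where the row before left it, along the tool's axes as they then stand; what a row does not reach is not made up. The controller multiplies each number of a shift by 0.025 m and each number of a turn by 90 degrees. A row lasts 1/12 s, in which the tool goes at most 41.7 mm and 7.16 degrees, less where a joint would pass 70% of its speed; a pose out of reach is approached as far as the arm can. A call with a number of a shift or a turn outside -1 to 1 is refused whole. A call with a gripper value outside its range is refused whole. The fingers move at their own pace and stop on an object; "newtons" is the grip in N (left out, the last holds). Time passes only in rows, so rows that do not move let the fingers close. It gives the time, the measured TCP pose, the force, the opening and the grip force at its end, in the units of the state.
- ctrl.read_state(): the state, without advancing time (a new reading comes with each control period).
- ctrl.capture(name): name is "scene" or "side" or "wrist"; returns (picture, depth): 480x640x3 uint8, blue, green, red; 480x640 float32, m along the optical axis (not along the pixel's ray), 0 where there is no reading.
- ctrl.camera_info(name): a dict with "camera_matrix" (3x3 intrinsics, pixels), "R" (3x3) and "t" (3): a world point X has camera coordinates R X + t; the wrist camera has in their place "T_tool_cam" (4x4, takes a point from camera to tool coordinates, whose origin is the TCP and whose axes are the flange's). Camera axes: x right, y down, z forward; pixel columns grow to the right and rows downward; lengths in m; the calibration is good to about 2 mm. A picture is of the moment at which its call begins: read the wrist's pose just before it. camera_info takes no time and is no camera call.
- ctrl.close_job(): hands the job in; it is judged then, once.
The state is a dict: "t": time; "qpos": joint angles; "dq": joint speeds; "tau": joint torques, N m; "eef_pos": TCP position; "ee_rot": TCP orientation; "wrist_force": force on the tool from outside, world axes, zero at the start; "torque": the same for the moment, N m; "opening": finger opening in m; "gripper_force": force on a finger pad.
Only numpy, scipy, OpenCV 4.12 (cv2) and the standard library are available. Lean on these libraries where they do the work, as an engineer would, in place of code of your own. Each camera call takes 0.05 s, during which the arm holds its last target. There are 200 camera calls.

## Working session

There is one attempt and no reset: what is moved stays moved. The work goes in short steps, Python scripts to look and compute and a tool call to move; the robot and the scene stay as the last step left them, time stands still between calls to the robot, and variables do not carry over. Pictures are saved under pics/ and viewed, at most 10 in all, crops included, and the job is handed in when it is done.

Besides the shell and the picture viewer there is one more tool, called after "Call:" as name(argument=value, ...), one argument or row to a line, values as JSON. arm_command: Moves the arm, as the interface text tells. Its arguments: {"type":"object","properties":{"rows":{"type":"array","items":{"type":"array","items":{"type":"number","minimum":-1,"maximum":1}}},"newtons":{"type":"number"}},"required":["rows"]}

```bash
mkdir -p pics
cat > h.py <<'E'
import numpy as np, cv2
from scipy.spatial.transform import Rotation as Ro
from station import ctrl
def grab(n):
    s=ctrl.read_state(); im,d=ctrl.capture(n); im=np.array(im); i=ctrl.camera_info(n); K=np.array(i["camera_matrix"])
    if n=="wrist":
        T=np.eye(4);T[:3,:3]=Ro.from_rotvec(s["ee_rot"]).as_matrix();T[:3,3]=s["eef_pos"]
        C=T@np.array(i["T_tool_cam"]); R=C[:3,:3].T; t=-R@C[:3,3]
    else: R=np.array(i["R"]);t=np.array(i["t"])
    return im,np.array(d),K,R,t
def cloud(d,K,R,t):
    v,u=np.mgrid[:d.shape[0],:d.shape[1]]
    c=np.stack([(u-K[0,2])/K[0,0]*d,(v-K[1,2])/K[1,1]*d,d],-1)
    P=(c-t)@R; P[d==0]=np.nan; return P
def plane(u,v,z,K,R,t):
    r=R.T@np.linalg.inv(K)@[u,v,1]; o=-R.T@t; return o+r*(z-o[2])/r[2]
def proj(X,K,R,t):
    c=K@(R@np.array(X)+t); return c[:2]/c[2]
E
python3 - <<'E'
from h import *
print(ctrl.read_state())
ims=[]
for n in("scene","side"):
    im,d,K,R,t=grab(n); ims.append(im); np.savez(f"{n}.npz",im=im,d=d,K=K,R=R,t=t); print(n,-R.T@t, R[2])
    cv2.imwrite(f"pics/{n}.png",im)
E
```

```text
{'t': 0.0, 'qpos': array([ 1.00488000e+00,  3.59449636e-01,  1.51139768e+00, -3.24001056e-05,
        1.27250942e+00, -1.15112593e-01]), 'dq': array([-0.00167158,  0.00016662, -0.00030513, -0.00025204, -0.0013099 ,
        0.00122996]), 'tau': array([ 2.24935749e-03, -5.15381134e+01, -2.70727587e+01,  6.77110814e-02,
        3.50493612e-02, -1.02200938e-04]), 'eef_pos': array([0.26105261, 0.53943874, 0.19965582]), 'ee_rot': array([-7.01999914e-01, -3.06158056e+00,  2.62768351e-03]), 'wrist_force': array([-0.10246612, -0.46905256,  0.88165244]), 'torque': array([-0.04398234, -0.0138061 , -0.00647453]), 'gripper_force': 0.0, 'opening': 0.08802598901192794}
scene [-0.07350315 -0.43705788  1.00307955] [ 0.52958689  0.37647296 -0.76013541]
side [0.45514445 1.19661075 0.75468508] [ 0.06787237 -0.87340869 -0.48223501]
```

View pics/scene.png

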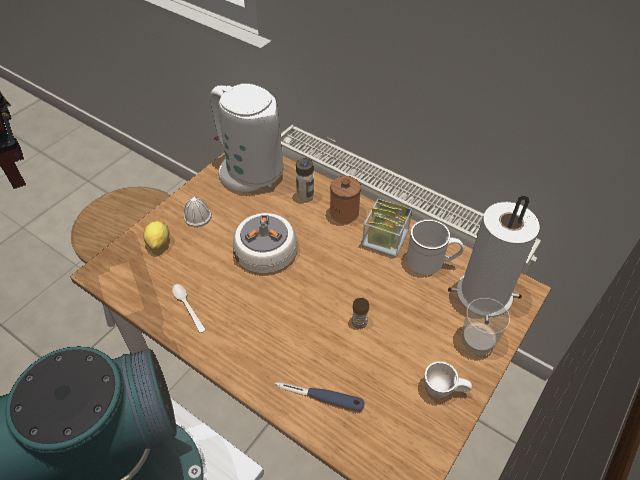

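View pics/side.png

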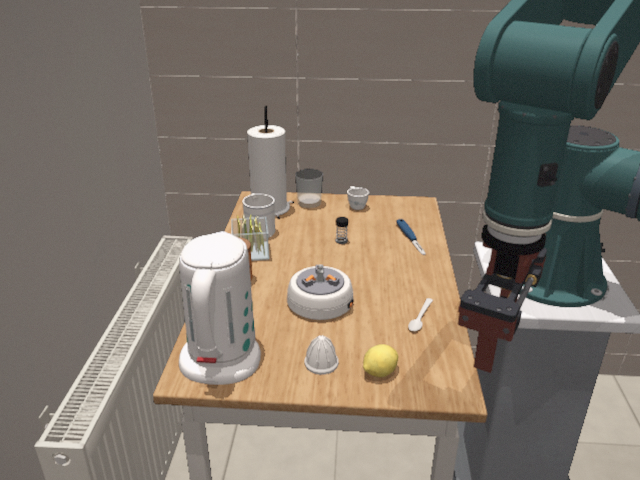

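The scene view shows the spring at (360,312) and the press at (265,240). In the side view they are at (342,230) and (320,290).

Run:
```python
from h import *
from scipy.optimize import least_squares
V={n:dict(np.load(n+".npz")) for n in("scene","side")}
box={"scene":(345,290,376,332),"side":(330,212,354,246)}
pbox={"scene":(228,205,302,275),"side":(283,255,358,320)}
for n,v in V.items():
    P=cloud(v["d"],v["K"],v["R"],v["t"]); x0,y0,x1,y1=box[n]
    Q=P[y0:y1,x0:x1].reshape(-1,3); im=v["im"][y0:y1,x0:x1].reshape(-1,3)
    top=Q[(Q[:,2]>.058)&(Q[:,2]<.075)]; print(n,"top",len(top),np.nanmedian(top,0),(top.min(0)+top.max(0))/2,top.max(0)-top.min(0))
    bo=Q[(Q[:,2]>.012)]; print(" all",(bo.min(0)+bo.max(0))/2,bo.max(0)-bo.min(0))
    x0,y0,x1,y1=pbox[n]; Q=P[y0:y1,x0:x1].reshape(-1,3); im=v["im"][y0:y1,x0:x1].reshape(-1,3).astype(int)
    s=Q[(Q[:,2]>.083)]; print(" spindle",len(s),np.median(s,0),s.max(0))
    b=Q[(Q[:,2]>.045)&(Q[:,2]<.1)]; print(" base",(b.min(0)+b.max(0))/2,b.max(0)-b.min(0))
    o=Q[(im[:,2]-im[:,0]>90)&(Q[:,2]>.06)]; print(" clips",len(o),o.mean(0),o.max(0))
    cx,cy=(x0+x1)//2,(y0+y1)//2
    V[n]["Q"]=Q
A=cv2.resize(V["scene"]["im"][195:285,215:315],None,fx=6,fy=6,interpolation=cv2.INTER_CUBIC)
B=cv2.resize(V["side"]["im"][250:325,275:365],None,fx=6,fy=6,interpolation=cv2.INTER_CUBIC)
cv2.imwrite("pics/base.png",A)
print((ctrl.camera_info("wrist")["T_tool_cam"]), ctrl.camera_info("wrist")["camera_matrix"])
```

```text
scene top 194 [ 0.48624666 -0.13285059  0.06403284] [ 0.48700712 -0.13192628  0.06452734] [0.03162347 0.03137219 0.01257379]
 all [ 0.48668681 -0.13208621  0.04146791] [0.03226407 0.03169205 0.05869265]
 spindle 40 [0.52213477 0.13879581 0.08928709] [0.53003624 0.14559159 0.09807075]
 base [0.52240725 0.13983922 0.07153629] [0.13340884 0.13748275 0.05306892]
 clips 67 [0.51917538 0.13822249 0.07486577] [0.55090554 0.16196324 0.08044942]
side top 74 [ 0.48964564 -0.12977689  0.0620249 ] [ 0.48998828 -0.13238806  0.06192761] [0.02995137 0.04095049 0.00781074]
 all [ 0.48991902 -0.13072154  0.03897788] [0.03035405 0.04428353 0.05371019]
 spindle 35 [0.52447222 0.14458884 0.08837643] [0.53076139 0.15222064 0.09901374]
 base [0.52419202 0.14392252 0.0720131 ] [0.13168161 0.13116453 0.05400128]
 clips 49 [0.52441077 0.15161018 0.07260511] [0.55240567 0.16042219 0.07637496]
[[ 1.50156375e-03 -9.67595184e-01 -2.52502089e-01  6.81040056e-02]
 [ 9.99998629e-01  1.62906189e-03 -2.95881707e-04  1.74205135e-04]
 [ 6.97635245e-04 -2.52501298e-01  9.67596304e-01 -1.83507088e-01]
 [ 0.00000000e+00  0.00000000e+00  0.00000000e+00  1.00000000e+00]] [[352.21671564   0.         317.74976954]
 [  0.         352.21671564 243.31599807]
 [  0.           0.           1.        ]]
```

Run:
```python
from h import *
for n in("scene","side"):
    v=np.load(n+".npz"); P=cloud(v["d"],v["K"],v["R"],v["t"]).reshape(-1,3)
    for c in((.523,.141),(.488,-.132)):
        q=P[(P[:,2]>.11)&(P[:,2]<.4)&(P[:,0]>.25)&(P[:,1]<.45)]; r=np.hypot(q[:,0]-c[0],q[:,1]-c[1]); i=np.argsort(r)[:400:80]; print(n,c,q[i].round(3),r[i].round(3))
    # clearance along the transit
    for f in np.linspace(0.1,1,10):
        c=np.array([.261,.539])*(1-f)+f*np.array([.523,.141]); q=P[(P[:,2]>.14)&(P[:,2]<.5)&(P[:,1]<.35)&(P[:,0]>.3)]; print(round(f,1),np.hypot(*(q[:,:2]-c).T).min().round(3),end=" ")
```

```text
scene (0.523, 0.141) [[0.653 0.26  0.197]
 [0.664 0.255 0.147]
 [0.658 0.263 0.126]
 [0.656 0.267 0.138]
 [0.668 0.254 0.19 ]] [0.176 0.181 0.182 0.183 0.184]
scene (0.488, -0.132) [[ 0.657 -0.278  0.156]
 [ 0.663 -0.274  0.212]
 [ 0.653 -0.286  0.207]
 [ 0.667 -0.271  0.219]
 [ 0.661 -0.28   0.149]] [0.223 0.226 0.226 0.227 0.227]
0.1 0.386 0.2 0.347 0.3 0.31 0.4 0.276 0.5 0.245 0.6 0.219 0.7 0.197 0.8 0.181 0.9 0.175 1.0 0.176 side (0.523, 0.141) [[0.657 0.27  0.221]
 [0.645 0.301 0.219]
 [0.642 0.309 0.181]
 [0.641 0.315 0.203]
 [0.641 0.321 0.13 ]] [0.186 0.201 0.206 0.21  0.215]
side (0.488, -0.132) [[ 0.655 -0.273  0.205]
 [ 0.661 -0.277  0.195]
 [ 0.655 -0.287  0.172]
 [ 0.665 -0.278  0.183]
 [ 0.675 -0.266  0.204]] [0.219 0.226 0.228 0.229 0.23 ]
0.1 0.388 0.2 0.349 0.3 0.312 0.4 0.278 0.5 0.249 0.6 0.223 0.7 0.201 0.8 0.185 0.9 0.181 1.0 0.186
```

Call:
arm_command(
  rows=[
    [0, 0, 0, -0.82, -0.49, 0, 1],
    [0, 0, 0, -0.82, -0.49, 0, 1],
    [0, 0, 0, -0.82, -0.49, 0, 1],
    [0, 0, 0, -0.82, -0.49, 0, 1],
    [0, 0, 0, -0.82, -0.49, 0, 1],
    [0, 0, 0, -0.82, -0.49, 0, 1],
    [0, 0, 0, -0.82, -0.49, 0, 1],
    [0, 0, 0, -0.82, -0.49, 0, 1],
    [0, 0, 0, -0.82, -0.49, 0, 1],
    [0, 0, 0, -0.82, -0.49, 0, 1],
  ],
)

```text
t: 0.93
eef_pos: [0.3927, 0.3392, 0.2001]
ee_rot: [-0.702, -3.062, 0.001]
wrist_force: [-0.0, 0.2, -0.6]
opening: 0.0876
gripper_force: 0.0
```

Call:
arm_command(
  rows=[
    [0, 0, 0, -0.82, -0.49, 0.16, 1],
    [0, 0, 0, -0.82, -0.49, 0.16, 1],
    [0, 0, 0, -0.82, -0.49, 0.16, 1],
    [0, 0, 0, -0.82, -0.49, 0.16, 1],
    [0, 0, 0, -0.82, -0.49, 0.16, 1],
    [0, 0, 0, -0.82, -0.49, 0.16, 1],
    [0, 0, 0, -0.82, -0.49, 0.16, 1],
    [0, 0, 0, -0.82, -0.49, 0.16, 1],
    [0, 0, 0, -0.82, -0.49, 0.16, 1],
    [0, 0, 0, -0.82, -0.49, 0.16, 1],
  ],
)

```text
t: 1.77
eef_pos: [0.5239, 0.1398, 0.1599]
ee_rot: [-0.702, -3.061, 0.001]
wrist_force: [0.1, -0.9, -0.3]
opening: 0.0882
gripper_force: 0.0
```

Run:
```python
from h import *
im,d,K,R,t=grab("wrist"); np.savez("w1.npz",im=im,d=d,K=K,R=R,t=t); s=ctrl.read_state(); print(s["t"],s["eef_pos"],s["ee_rot"],s["wrist_force"])
P=cloud(d,K,R,t); p=proj([.523,.141,.096],K,R,t); print(p)
m=(P[...,2]>.084)&(np.hypot(P[...,0]-.523,P[...,1]-.141)<.025)
print(m.sum(),np.median(P[m],0),P[m].max(0),(P[m].max(0)+P[m].min(0))/2)
u,v=p.astype(int); x=max(u-70,0);y=max(v-60,0); print(x,y)
cv2.imwrite("pics/w1.png",cv2.resize(im[y:y+110,x:x+140],None,fx=5,fy=5,interpolation=cv2.INTER_CUBIC))
```

```text
1.8167 [0.52644146 0.13648378 0.15936342] [ 0.7032789   3.06038515 -0.00374075] [ 2.64461091 -2.19328934 -0.09740024]
[318.65705289 246.31635899]
11410 [0.50448577 0.15065673 0.29725343] [0.53032817 0.16503799 0.30348318] [0.51416653 0.14960341 0.19374497]
248 186
```

View pics/w1.png

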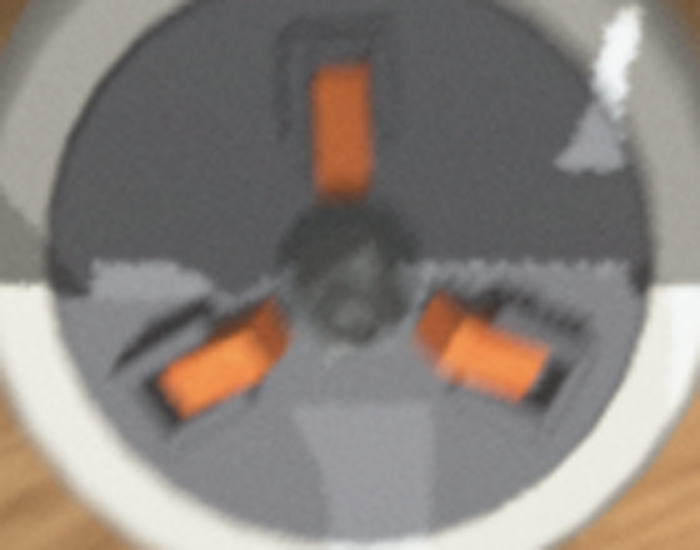

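The wrist view shows the three clips and the spindle, with its tip near full-frame pixel (318,248). The square's sides are not clear. I'll let the arm settle and measure the axis.

Call:
arm_command(
  rows=[
    [0, 0, 0, 0, 0, 0, 1],
    [0, 0, 0, 0, 0, 0, 1],
  ],
)

```text
t: 1.98
eef_pos: [0.5232, 0.1408, 0.1601]
ee_rot: [-0.704, -3.06, 0.0]
wrist_force: [-0.4, 0.7, -0.2]
opening: 0.0878
gripper_force: 0.0
```

Run:
```python
from h import *
im,d,K,R,t=grab("wrist"); np.savez("w2.npz",im=im,d=d,K=K,R=R,t=t); s=ctrl.read_state(); print(s["t"],s["eef_pos"],s["dq"].round(3))
P=cloud(d,K,R,t); near=np.hypot(P[...,0]-.523,P[...,1]-.141)<.016
for a,b in((.079,.088),(.088,.0945),(.0945,.1)):
    m=near&(P[...,2]>a)&(P[...,2]<b); q=P[m]; print(a,m.sum(),q.mean(0).round(4),((q.max(0)+q.min(0))/2).round(4),(q.max(0)-q.min(0)).round(4))
hsv=cv2.cvtColor(im,cv2.COLOR_BGR2HSV); o=((hsv[...,0]<16)&(hsv[...,1]>150)&(hsv[...,2]>90)).astype(np.uint8)
near2=(np.hypot(P[...,0]-.523,P[...,1]-.141)<.05); n,l,st,c=cv2.connectedComponentsWithStats(o*near2.astype(np.uint8)); 
for i in range(1,n):
    if st[i,4]>40:
        q=P[l==i]; print("clip",c[i].round(1),q.mean(0).round(4),st[i,4])
# seat disc
m=(np.abs(P[...,2]-.06)<.003); 
b=(np.abs(P[...,2]-.06)<.012)&(np.hypot(P[...,0]-.523,P[...,1]-.141)<.09)&(hsv[...,1]<60)
(e)=cv2.minEnclosingCircle((P[b][:,:2]*1000).astype(np.float32)); print(e)
cl=cv2.createCLAHE(4,(4,4)).apply(cv2.cvtColor(im,cv2.COLOR_BGR2GRAY)[220:276,285:350]); cv2.imwrite("pics/w2.png",cv2.resize(cl,None,fx=9,fy=9,interpolation=cv2.INTER_CUBIC))
```

```text
2.0333 [0.52293938 0.14131185 0.1602311 ] [ 0.014 -0.006  0.002 -0.    -0.002 -0.002]
0.079 148 [0.5223 0.1412 0.0838] [0.5247 0.14   0.0834] [0.013  0.0131 0.0086]
0.088 92 [0.5239 0.1405 0.0923] [0.525  0.1399 0.0913] [0.0098 0.0094 0.0064]
0.0945 53 [0.5248 0.1399 0.0953] [0.5246 0.1398 0.0954] [0.0067 0.0063 0.0018]
clip [316.3 211.2] [0.5017 0.15   0.0727] 243
clip [343.6 255. ] [0.5432 0.1543 0.0725] 253
clip [293.6 257.3] [0.5274 0.1172 0.0726] 254
((524.8291625976562, 139.98582458496094), 66.05685424804688)
```

View pics/w2.png

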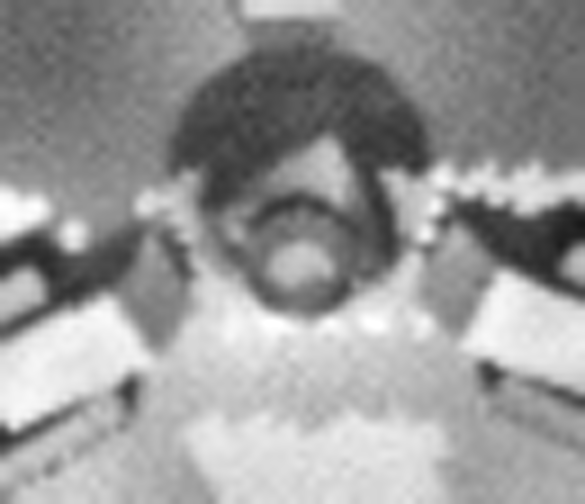

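The square's faint shoulder edges put its sides near the world axes. The axis is at about (0.5247, 0.1399). Next I'll go above the spring.

Call:
arm_command(
  rows=[
    [0, 0, 0, -0.35, -1, 0, 1],
    [0, 0, 0, -0.35, -1, 0, 1],
    [0, 0, 0, -0.35, -1, 0, 1],
    [0, 0, 0, -0.35, -1, 0, 1],
    [0, 0, 0, -0.35, -1, 0, 1],
    [0, 0, 0, -0.35, -1, 0, 1],
    [0, 0, 0, -0.35, -1, 0, 1],
    [0, 0, 0, -0.35, -1, 0, 1],
    [0, 0, 0, -0.35, -1, 0, 1],
    [0, 0, 0, -0.35, -1, 0, 1],
  ],
)

```text
t: 2.87
eef_pos: [0.4931, -0.122, 0.1608]
ee_rot: [0.7, 3.063, 0.0]
wrist_force: [-0.1, 0.3, 0.3]
opening: 0.0878
gripper_force: 0.0
```

Call:
arm_command(
  rows=[
    [0, 0, 0, 0, -0.44, 0, 1],
    [0, 0, 0, 0, 0, 0.4, 1],
    [0, 0, 0, 0, 0, 0.4, 1],
    [0, 0, 0, 0, 0, 0, 1],
    [0, 0, 0, 0, 0, 0, 1],
    [0, 0, 0, 0, 0, 0, 1],
  ],
)

```text
t: 3.37
eef_pos: [0.4886, -0.1308, 0.1401]
ee_rot: [-0.7, -3.062, -0.001]
wrist_force: [0.5, 0.2, -0.5]
opening: 0.0876
gripper_force: 0.0
```

Run:
```python
from h import *
im,d,K,R,t=grab("wrist"); s=ctrl.read_state(); print(s["t"],s["eef_pos"],s["dq"].round(3))
P=cloud(d,K,R,t); near=np.hypot(P[...,0]-.488,P[...,1]+.132)<.035
for a,b in((.055,.062),(.062,.068)):
    m=near&(P[...,2]>a)&(P[...,2]<b); q=P[m]; print(a,m.sum(),q.mean(0).round(4),((q.max(0)+q.min(0))/2).round(4),(q.max(0)-q.min(0)).round(4), cv2.minEnclosingCircle((q[:,:2]*1000).astype(np.float32)))
u,v=proj([.488,-.132,.064],K,R,t).astype(int);print(u,v)
cv2.imwrite("pics/w3.png",cv2.resize(im[v-50:v+60,u-60:u+60],None,fx=5,fy=5,interpolation=cv2.INTER_CUBIC))
```

```text
3.4167 [ 0.48886357 -0.1311218   0.1403694 ] [-0.007 -0.005 -0.006 -0.003  0.001 -0.003]
0.055 155 [ 0.4836 -0.1309  0.0605] [ 0.4887 -0.1335  0.0585] [0.0316 0.0318 0.007 ] ((488.75762939453125, -133.7003631591797), 16.111225128173828)
0.062 1177 [ 0.4887 -0.1336  0.0631] [ 0.4889 -0.1336  0.0636] [0.0312 0.0311 0.0032] ((488.89788818359375, -133.61282348632812), 16.09169578552246)
315 243
```

View pics/w3.png

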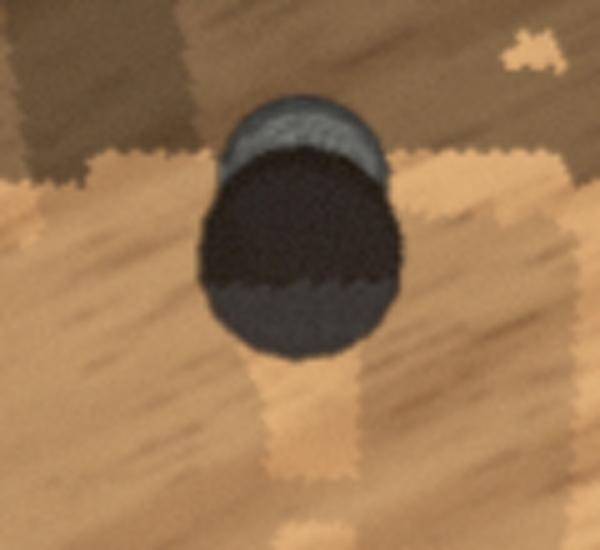

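The collar is seen at full-frame (315,243), centred at (0.4889, -0.1336). I'll descend and grip.

Call:
arm_command(
  rows=[
    [0, 0, 0, -0.04, -0.09, 0.4, 1],
    [0, 0, 0, 0, 0, 0.8, 1],
    [0, 0, 0, 0, 0, 0.8, 1],
    [0, 0, 0, 0, 0, 0.8, 1],
    [0, 0, 0, 0, 0, 0.8, 1],
    [0, 0, 0, 0, 0, 0.5, 1],
    [0, 0, 0, 0, 0, 0, 0.6],
    [0, 0, 0, 0, 0, 0, 0.3],
    [0, 0, 0, 0, 0, 0, 0.3],
    [0, 0, 0, 0, 0, 0, 0.3],
  ],
  newtons=20,
)

```text
t: 4.25
eef_pos: [0.4896, -0.135, 0.0389]
ee_rot: [0.702, 3.06, -0.001]
wrist_force: [-0.8, -0.3, -0.4]
opening: 0.0646
gripper_force: 0.0
```

Call:
arm_command(
  rows=[
    [0, 0, 0, 0, 0, 0, 0.3],
    [0, 0, 0, 0, 0, 0, 0.3],
    [0, 0, 0, 0, 0, 0, 0.3],
    [0, 0, 0, 0, 0, 0, 0.3],
  ],
)

```text
t: 4.58
eef_pos: [0.4889, -0.1347, 0.0383]
ee_rot: [0.702, 3.061, -0.0]
wrist_force: [0.2, -0.3, 0.0]
opening: 0.0381
gripper_force: 0.0
```

Call:
arm_command(
  rows=[
    [0, 0, 0, 0, 0, 0, 0],
    [0, 0, 0, 0, 0, 0, 0],
    [0, 0, 0, 0, 0, 0, 0],
    [0, 0, 0, 0, 0, 0, 0],
  ],
)

```text
t: 4.92
eef_pos: [0.4887, -0.1346, 0.038]
ee_rot: [0.702, 3.062, -0.0]
wrist_force: [0.4, 0.0, 0.3]
opening: 0.0307
gripper_force: 20.0
```

Call:
arm_command(
  rows=[
    [0, 0, 0, 0, 0, -0.4, 0],
    [0, 0, 0, 0, 0, -1, 0],
    [0, 0, 0, 0, 0, -1, 0],
    [0, 0, 0, 0, 0, -1, 0],
    [0, 0, 0, 0, 0, -1, 0],
    [0, 0, 0, 0, 0, -0.6, 0],
  ],
)

```text
t: 5.42
eef_pos: [0.4895, -0.135, 0.1661]
ee_rot: [0.701, 3.059, -0.001]
wrist_force: [0.9, -0.1, -0.3]
opening: 0.0309
gripper_force: 20.0
```

Call:
arm_command(
  rows=[
    [0, 0, 0, 0.15, 0.45, 0, 0],
    [0, 0, 0, 0.3, 0.9, 0, 0],
    [0, 0, 0, 0.3, 0.9, 0, 0],
    [0, 0, 0, 0.3, 0.9, 0, 0],
    [0, 0, 0, 0.3, 0.9, 0, 0],
    [0, 0, 0, 0.3, 0.9, 0, 0],
    [0, 0, 0, 0.3, 0.9, 0, 0],
    [0, 0, 0, 0.3, 0.9, 0, 0],
    [0, 0, 0, 0.3, 0.9, 0, 0],
    [0, 0, 0, 0.3, 0.9, 0, 0],
  ],
)

```text
t: 6.25
eef_pos: [0.5163, 0.0908, 0.1619]
ee_rot: [-0.702, -3.06, 0.001]
wrist_force: [0.7, -0.6, -0.6]
opening: 0.0308
gripper_force: 20.0
```

Call:
arm_command(
  rows=[
    [0, 0, 0, 0.3, 0.9, 0, 0],
    [0, 0, 0, 0.3, 0.7, 0, 0],
    [0, 0, 0, 0.05, 0.3, 0, 0],
    [0, 0, 0, 0, 0, 0, 0],
    [0, 0, 0, 0, 0, 0, 0],
    [0, 0, 0, 0, 0, 0, 0],
    [0, 0, 0, 0, 0, 0, 0],
  ],
)

```text
t: 6.83
eef_pos: [0.5235, 0.1376, 0.1628]
ee_rot: [-0.704, -3.061, 0.001]
wrist_force: [-0.4, 0.0, -0.5]
opening: 0.0306
gripper_force: 20.0
```

Call:
arm_command(
  rows=[
    [0, 0, 0, 0, 0.1, 0, 0],
    [0, 0, 0, 0, 0, 0.3, 0],
    [0, 0, 0, 0, 0, 0, 0],
    [0, 0, 0, 0, 0, 0, 0],
  ],
)

```text
t: 7.17
eef_pos: [0.5243, 0.1405, 0.1548]
ee_rot: [-0.703, -3.061, 0.001]
wrist_force: [-0.8, -0.1, -0.7]
opening: 0.0303
gripper_force: 20.0
```

Run:
```python
from h import *
s=ctrl.read_state(); print(s["t"],s["eef_pos"],s["dq"].round(3))
ims=[]
for n in("scene","side"):
    im,d,K,R,t=grab(n); np.savez(n+"2.npz",im=im,d=d,K=K,R=R,t=t)
    u,v=proj([.5247,.1399,.105],K,R,t).astype(int); print(n,u,v, proj([.5247,.1399,.096],K,R,t),proj([.5247,.1399,.060],K,R,t))
    ims.append(cv2.resize(im[v-35:v+35,u-25:u+25],None,fx=7,fy=7,interpolation=cv2.INTER_CUBIC))
    a=np.load(n+".npz"); ims.append(cv2.resize(a["im"][v-35:v+35,u-25:u+25],None,fx=7,fy=7,interpolation=cv2.INTER_CUBIC))
cv2.imwrite("pics/a.png",cv2.resize(np.hstack([ims[0],ims[2]]),None,fx=1,fy=1))
```

```text
7.1667 [0.52426026 0.14049781 0.15478843] [ 0.004 -0.004 -0.01   0.     0.005  0.001]
scene 262 218 [263.01911689 221.48077811] [264.27287138 232.66016575]
side 319 261 [319.85038856 264.89411929] [319.77132877 279.38879602]
```

View pics/a.png

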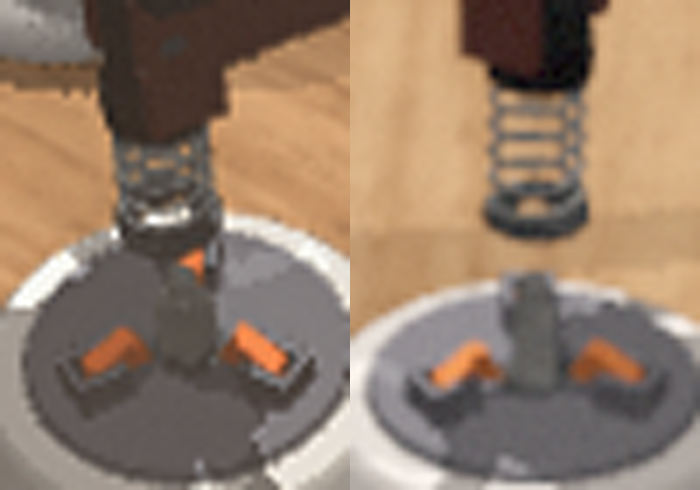

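The spring hangs above the spindle in both views, but its foot looks a few mm off the spindle axis. I'll measure this in each camera, so that calibration bias cancels.

Run:
```python
from h import *
for n in("scene","side"):
    a=np.load(n+".npz"); b=np.load(n+"2.npz"); R=a["R"]
    print(n,"right",R[0].round(2),"down",R[1].round(2))
    Pa=cloud(a["d"],a["K"],a["R"],a["t"]); Pb=cloud(b["d"],b["K"],b["R"],b["t"])
    def col(P,lo,hi,c=(.5235,.141),r=.035):
        m=(P[...,2]>lo)&(P[...,2]<hi)&(np.hypot(P[...,0]-c[0],P[...,1]-c[1])<r); v,u=np.nonzero(m); return P[m],u,v
    for nm,P,lo,hi in(("foot",Pb,.111,.123),("coils",Pb,.125,.150),("pilot",Pa,.089,.1),("square",Pa,.08,.09)):
        q,u,v=col(P,lo,hi); s=q@R[0]   # lateral coordinate
        print(nm,len(q),"u",u.min(),u.max(),"lateral mid %.4f width %.4f"%((s.min()+s.max())/2,s.max()-s.min()),q.mean(0).round(4), "zmin %.4f"%q[:,2].min())
    print("axis TCP lateral",np.dot(R[0][:2],[.5243,.1405])+R[0][2]*.1,"spindle est",np.dot(R[0][:2],[.5247,.1399])+R[0][2]*.09, R[0][2])
```

```text
scene right [ 0.58 -0.81  0.  ] down [-0.62 -0.44 -0.65]
foot 60 u 253 268 lateral mid 0.1875 width 0.0314 [0.5202 0.1383 0.1205] zmin 0.1138
coils 95 u 253 267 lateral mid 0.1873 width 0.0290 [0.5186 0.1388 0.1358] zmin 0.1251
pilot 21 u 260 266 lateral mid 0.1906 width 0.0125 [0.5228 0.1405 0.0931] zmin 0.0890
square 32 u 254 267 lateral mid 0.1849 width 0.0271 [0.5211 0.1382 0.0848] zmin 0.0802
axis TCP lateral 0.19025206049823273 spindle est 0.19095860531079978 0.0014203568738917949
side right [-1.   -0.08 -0.  ] down [-0.04  0.48 -0.88]
foot 82 u 313 327 lateral mid -0.5338 width 0.0289 [0.5244 0.1459 0.1201] zmin 0.1148
coils 88 u 313 327 lateral mid -0.5339 width 0.0286 [0.5239 0.1463 0.1388] zmin 0.1251
pilot 16 u 318 321 lateral mid -0.5347 width 0.0063 [0.5249 0.1435 0.0937] zmin 0.0901
square 27 u 317 322 lateral mid -0.5347 width 0.0105 [0.525  0.1455 0.0847] zmin 0.0803
axis TCP lateral -0.5336193082806625 spindle est -0.5339695163914076 -0.00021793408220644562
```

Call:
arm_command(
  rows=[
    [0, 0, 0, -0.06, -0.07, 0, 0],
    [0, 0, 0, 0, 0, 0.2, 0],
    [0, 0, 0, 0, 0, 0.1, 0],
    [0, 0, 0, 0, 0, 0, 0],
    [0, 0, 0, 0, 0, 0, 0],
  ],
)

```text
t: 7.68
eef_pos: [0.5251, 0.1386, 0.1476]
ee_rot: [-0.702, -3.061, 0.001]
wrist_force: [-0.1, -0.2, -0.9]
opening: 0.0306
gripper_force: 20.0
```

Run:
```python
from h import *
s=ctrl.read_state(); print(s["t"],s["eef_pos"],s["wrist_force"])
ims=[]
for n in("scene","side"):
    im,d,K,R,t=grab(n); P=cloud(d,K,R,t)
    m=(P[...,2]>.104)&(P[...,2]<.113)&(np.hypot(P[...,0]-.5235,P[...,1]-.141)<.035); q=P[m]; l=q@R[0]; v,u=np.nonzero(m); print(n,u.min(),u.max(),(l.min()+l.max())/2,l.max()-l.min(),q[:,2].min())
    u,v=proj([.5247,.1399,.095],K,R,t).astype(int)
    ims.append(cv2.resize(im[v-25:v+25,u-25:u+25],None,fx=8,fy=8,interpolation=cv2.INTER_CUBIC))
cv2.imwrite("pics/b.png",np.hstack(ims))
```

```text
7.6833 [0.52508551 0.13862327 0.14757115] [-0.10506072 -0.19624852 -0.89608857]
scene 255 267 0.18849552352727705 0.025063052055443708 0.10747441749340675
side 312 327 -0.5347545287004414 0.03111710179047067 0.10721738129801245
```

View pics/b.png

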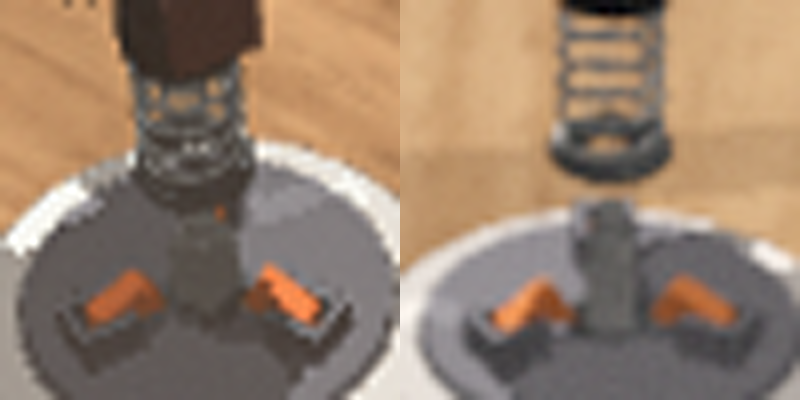

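The side view is now aligned; the foot centre is at about column 610 and the spindle at 611. The scene view still shows about 1 mm to go. I'll correct that and descend gently.

Call:
arm_command(
  rows=[
    [0, 0, 0, -0.03, -0.03, 0, 0],
    [0, 0, 0, 0, 0, 0.1, 0],
    [0, 0, 0, 0, 0, 0.1, 0],
    [0, 0, 0, 0, 0, 0.1, 0],
    [0, 0, 0, 0, 0, 0.1, 0],
    [0, 0, 0, 0, 0, 0.1, 0],
    [0, 0, 0, 0, 0, 0.1, 0],
    [0, 0, 0, 0, 0, 0, 0],
  ],
)

```text
t: 8.45
eef_pos: [0.5253, 0.1376, 0.1323]
ee_rot: [-0.702, -3.061, 0.001]
wrist_force: [-0.3, -0.1, -1.3]
opening: 0.0309
gripper_force: 20.0
```

Call:
arm_command(
  rows=[
    [0, 0, 0, 0, 0, 0.08, 0],
    [0, 0, 0, 0, 0, 0.08, 0],
    [0, 0, 0, 0, 0, 0.08, 0],
    [0, 0, 0, 0, 0, 0, 0],
    [0, 0, 0, 0, 0, 0, 0],
  ],
)

```text
t: 8.87
eef_pos: [0.5256, 0.1376, 0.1268]
ee_rot: [-0.702, -3.062, 0.0]
wrist_force: [0.2, 0.1, -0.3]
opening: 0.0304
gripper_force: 20.0
```

Call:
arm_command(
  rows=[
    [0, 0, 0, 0, 0, 0.06, 0],
    [0, 0, 0, 0, 0, 0.06, 0],
    [0, 0, 0, 0, 0, 0.06, 0],
    [0, 0, 0, 0, 0, 0.04, 0],
    [0, 0, 0, 0, 0, 0, 0],
    [0, 0, 0, 0, 0, 0, 0],
  ],
)

```text
t: 9.37
eef_pos: [0.5259, 0.1377, 0.1215]
ee_rot: [0.702, 3.062, 0.0]
wrist_force: [-1.3, 0.3, 1.1]
opening: 0.0304
gripper_force: 20.0
```

It has snagged at about 2 N, as expected. I'll twist it under this light press.

Call:
arm_command(
  rows=[
    [0, 0, 0.033, 0.015, 0, 0.02, 0],
    [0, 0, 0.033, 0, 0, 0, 0],
    [0, 0, 0.033, 0, 0, 0, 0],
    [0, 0, 0.033, 0, 0, 0, 0],
    [0, 0, 0.033, 0, 0, 0, 0],
  ],
)

```text
t: 9.78
eef_pos: [0.5255, 0.1378, 0.1211]
ee_rot: [1.096, 2.944, -0.0]
wrist_force: [0.6, -0.7, 0.6]
opening: 0.0306
gripper_force: 20.0
```

Call:
arm_command(
  rows=[
    [0, 0, 0.033, 0, 0, 0, 0],
    [0, 0, 0.033, 0, 0, 0, 0],
    [0, 0, 0.033, 0, 0, 0, 0],
    [0, 0, 0, 0, 0, 0, 0],
  ],
)

```text
t: 10.12
eef_pos: [0.5253, 0.1377, 0.121]
ee_rot: [-1.32, -2.851, 0.0]
wrist_force: [0.3, 0.4, 0.6]
opening: 0.0308
gripper_force: 20.0
```

Call:
arm_command(
  rows=[
    [0, 0, 0, 0, 0, 0.05, 0],
    [0, 0, 0, 0, 0, 0, 0],
    [0, 0, 0, 0, 0, 0, 0],
  ],
)

```text
t: 10.37
eef_pos: [0.5255, 0.1378, 0.1198]
ee_rot: [1.316, 2.853, -0.0]
wrist_force: [0.2, -0.3, 1.8]
opening: 0.0307
gripper_force: 20.0
```

Call:
arm_command(
  rows=[
    [0, 0, 0.033, 0, 0, 0, 0],
    [0, 0, 0.033, 0, 0, 0, 0],
    [0, 0, 0.033, 0, 0, 0, 0],
    [0, 0, 0.033, 0, 0, 0, 0],
    [0, 0, 0, 0, 0, 0, 0],
  ],
)

```text
t: 10.78
eef_pos: [0.5251, 0.1377, 0.1196]
ee_rot: [-1.607, -2.699, 0.001]
wrist_force: [-0.7, -0.1, 1.4]
opening: 0.0306
gripper_force: 20.0
```

Call:
arm_command(
  rows=[
    [0, 0, 0.033, 0, 0, 0, 0],
    [0, 0, 0.033, 0, 0, 0, 0],
    [0, 0, 0.033, 0, 0, 0, 0],
    [0, 0, 0, 0, 0, 0, 0],
  ],
)

```text
t: 11.12
eef_pos: [0.525, 0.1378, 0.1195]
ee_rot: [-1.81, -2.567, 0.001]
wrist_force: [-1.0, 0.1, 0.7]
opening: 0.0306
gripper_force: 20.0
```

Call:
arm_command(
  rows=[
    [0, 0, 0, 0, 0, 0.05, 0],
    [0, 0, 0, 0, 0, 0, 0],
    [0, 0, 0, 0, 0, 0, 0],
  ],
)

```text
t: 11.37
eef_pos: [0.5252, 0.1378, 0.1184]
ee_rot: [-1.808, -2.569, 0.001]
wrist_force: [-1.7, -1.1, 1.0]
opening: 0.031
gripper_force: 20.0
```

Call:
arm_command(
  rows=[
    [0, 0, 0, 0, 0, 0.05, 0],
    [0, 0, 0, 0, 0, 0, 0],
    [0, 0, 0, 0, 0, 0, 0],
  ],
)

```text
t: 11.62
eef_pos: [0.525, 0.1378, 0.1169]
ee_rot: [-1.81, -2.567, 0.001]
wrist_force: [-1.8, -1.0, 0.2]
opening: 0.0306
gripper_force: 20.0
```

Run:
```python
from h import *
f=[]
for n in("scene","side","side"):
    s=ctrl.read_state(); f.append([*s["wrist_force"],s["torque"][2]]); im,d,K,R,t=grab(n); P=cloud(d,K,R,t)
    m=(P[...,2]>.077)&(P[...,2]<.112)&(np.hypot(P[...,0]-.5235,P[...,1]-.141)<.03); q=P[m]; l=q@R[0]
    h=[(z,round(float(np.ptp(l[(q[:,2]>z/1000)&(q[:,2]<(z+3)/1000)])),4)) for z in range(77,110,3) if ((q[:,2]>z/1000)&(q[:,2]<(z+3)/1000)).any()]; print(n,h)
    if n=="side":
        u,v=proj([.5247,.1399,.095],K,R,t).astype(int); cv2.imwrite("pics/c.png",cv2.resize(im[v-30:v+25,u-30:u+30],None,fx=8,fy=8,interpolation=cv2.INTER_CUBIC))
print(np.round(f,2))
```

```text
scene [(77, 0.0491), (80, 0.0277), (83, 0.0299), (86, 0.0276), (89, 0.0273), (92, 0.0252), (95, 0.0184), (98, 0.0254), (101, 0.0233), (104, 0.0274), (107, 0.0252)]
side [(77, 0.0208), (80, 0.0315), (83, 0.0293), (86, 0.0271), (89, 0.0251), (92, 0.023), (95, 0.0231), (98, 0.0127), (101, 0.0165), (104, 0.0271), (107, 0.0249)]
side [(77, 0.0271), (80, 0.0315), (83, 0.0292), (86, 0.0249), (89, 0.0209), (92, 0.0167), (95, 0.027), (98, 0.0166), (101, 0.027), (104, 0.0229), (107, 0.0188)]
[[-1.8  -0.98  0.2   0.  ]
 [-2.16 -0.88 -0.08 -0.03]
 [-1.72  0.77 -0.23 -0.07]]
```

View pics/c.png

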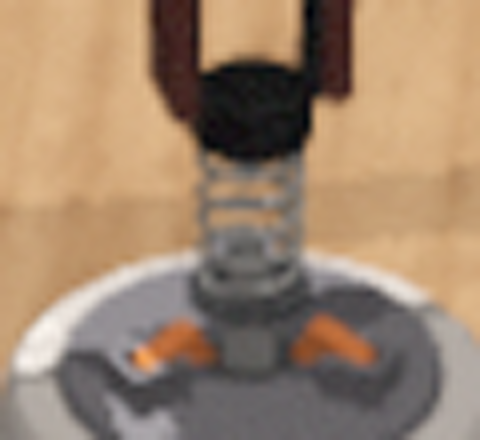

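The picture shows the foot down on the square part below the shoulder at about (250,290), and the vertical force is near zero, so it has dropped on. I'll ease the small side load and lower it to the clips.

Call:
arm_command(
  rows=[
    [0, 0, 0, 0, -0.025, 0.04, 0],
    [0, 0, 0, 0, 0, 0.06, 0],
    [0, 0, 0, 0, 0, 0.06, 0],
    [0, 0, 0, 0, 0, 0.06, 0],
    [0, 0, 0, 0, 0, 0, 0],
    [0, 0, 0, 0, 0, 0, 0],
  ],
)

```text
t: 12.27
eef_pos: [0.525, 0.1376, 0.1117]
ee_rot: [1.81, 2.567, 0.0]
wrist_force: [-2.5, 0.5, 2.7]
opening: 0.0311
gripper_force: 20.0
```

Call:
arm_command(
  rows=[
    [0, 0, 0, 0, 0, 0.05, 0],
    [0, 0, 0, 0, 0, 0.03, 0],
    [0, 0, 0, 0, 0, 0, 0],
    [0, 0, 0, 0, 0, 0, 0],
  ],
)

```text
t: 12.6
eef_pos: [0.525, 0.1376, 0.1098]
ee_rot: [1.81, 2.567, 0.0]
wrist_force: [-1.7, -1.4, 4.3]
opening: 0.0305
gripper_force: 20.0
```

Call:
arm_command(
  rows=[
    [0, 0, 0, 0, -0.04, -0.08, 0],
    [0, 0, 0, 0, 0, 0, 0],
    [0, 0, 0, 0, 0, 0, 0],
  ],
)

```text
t: 12.85
eef_pos: [0.5245, 0.1374, 0.1118]
ee_rot: [1.81, 2.567, 0.001]
wrist_force: [-0.0, -0.5, 1.7]
opening: 0.0305
gripper_force: 20.0
```

Run:
```python
from h import *
ims=[]
for n in("scene","side"):
    im,d,K,R,t=grab(n); s=ctrl.read_state(); print(s["eef_pos"],s["wrist_force"].round(2),s["torque"].round(3))
    u,v=proj([.5247,.1399,.085],K,R,t).astype(int); ims.append(cv2.resize(im[v-30:v+20,u-25:u+25],None,fx=8,fy=8,interpolation=cv2.INTER_CUBIC))
cv2.imwrite("pics/d.png",np.hstack(ims))
```

```text
[0.52449044 0.13740982 0.11182877] [0.73 0.53 2.15] [ 0.096 -0.032 -0.019]
[0.52446329 0.13740282 0.11179343] [1.62 1.14 1.77] [ 0.086 -0.043 -0.035]
```

View pics/d.png

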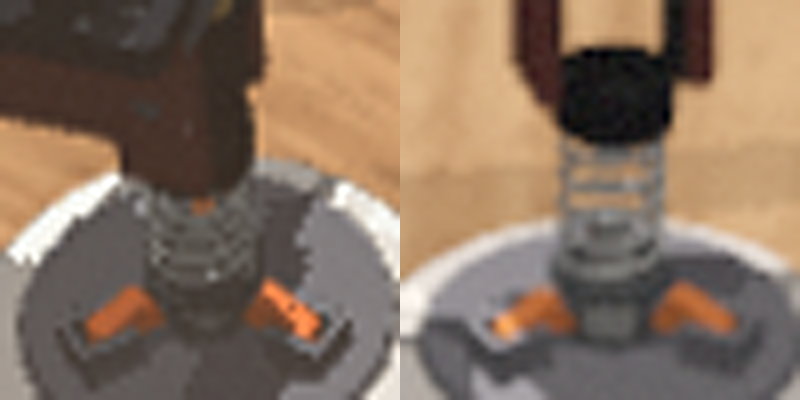

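Call:
arm_command(
  rows=[
    [0, 0, 0, 0, 0.02, 0, 0],
    [0, 0, 0.01, 0, 0, 0, 0],
    [0, 0, -0.02, 0, 0, 0, 0],
    [0, 0, 0.01, 0, 0, 0, 0],
    [0, 0, 0, 0, 0, 0, 0],
  ],
)

```text
t: 13.37
eef_pos: [0.5244, 0.1375, 0.1117]
ee_rot: [1.813, 2.565, -0.0]
wrist_force: [-0.6, -0.1, 1.3]
opening: 0.0303
gripper_force: 20.0
```

Call:
arm_command(
  rows=[
    [0, 0, 0, 0, 0, 0.03, 0],
    [0, 0, 0, 0, 0, 0, 0],
    [0, 0, 0, 0, 0, 0, 0],
  ],
)

```text
t: 13.62
eef_pos: [0.5244, 0.1374, 0.111]
ee_rot: [1.811, 2.567, 0.0]
wrist_force: [0.1, -0.1, 1.7]
opening: 0.0303
gripper_force: 20.0
```

Call:
arm_command(
  rows=[
    [0, 0, 0, 0, 0, -0.03, 0],
    [0, 0, 0, 0, 0, 0, 0.4],
    [0, 0, 0, 0, 0, 0, 0.5],
    [0, 0, 0, 0, 0, 0, 0.8],
    [0, 0, 0, 0, 0, 0, 0.8],
    [0, 0, 0, 0, 0, 0, 0.8],
    [0, 0, 0, 0, 0, 0, 0.8],
    [0, 0, 0, 0, 0, 0, 0.8],
  ],
)

```text
t: 14.28
eef_pos: [0.5243, 0.1374, 0.1116]
ee_rot: [-1.81, -2.567, 0.0]
wrist_force: [-0.8, 0.3, -0.1]
opening: 0.0694
gripper_force: 0.0
```

Call:
arm_command(
  rows=[
    [0, 0, 0, 0, 0, -0.3, 0.8],
    [0, 0, 0, 0, 0, -0.6, 0.8],
    [0, 0, 0, 0, 0, -0.8, 0.8],
    [0, 0, 0, 0, 0, -0.5, 0.8],
    [0, 0, 0, 0, 0, 0, 0.5],
    [0, 0, 0, 0, 0, 0, 0],
    [0, 0, 0, 0, 0, 0, 0],
    [0, 0, 0, 0, 0, 0, 0],
  ],
)

```text
t: 14.95
eef_pos: [0.5235, 0.1373, 0.1658]
ee_rot: [-1.81, -2.566, 0.002]
wrist_force: [-0.6, -0.5, -0.2]
opening: 0.0471
gripper_force: 0.0
```

Run:
```python
from h import *
ims=[]
s=ctrl.read_state(); print(s["t"],s["eef_pos"],s["opening"],s["wrist_force"])
for n in("scene","side","wrist"):
    im,d,K,R,t=grab(n); P=cloud(d,K,R,t)
    m=(P[...,2]>.105)&(P[...,2]<.145)&(np.hypot(P[...,0]-.5245,P[...,1]-.139)<.028); q=P[m]; print(n,m.sum(),np.percentile(q[:,2],[50,90,95,98]).round(4),((q.max(0)+q.min(0))/2).round(4))
    top=q[q[:,2]>np.percentile(q[:,2],95)-.006]; print(" top",cv2.minEnclosingCircle((top[:,:2]*1000).astype(np.float32)), np.median(top[:,2]))
    if n!="wrist": u,v=proj([.5247,.1399,.1],K,R,t).astype(int); ims.append(cv2.resize(im[v-30:v+30,u-25:u+25],None,fx=8,fy=8,interpolation=cv2.INTER_CUBIC))
cv2.imwrite("pics/e.png",np.hstack(ims))
```

```text
14.95 [0.52350547 0.13729913 0.16576542] 0.04705260468665709 [-0.64043064 -0.5489699  -0.15526848]
scene 233 [0.1338 0.1373 0.1378 0.1386] [0.5217 0.1377 0.1221]
 top ((523.9618530273438, 137.58377075195312), 17.207286834716797) 0.13522792613167467
side 219 [0.1301 0.1344 0.1353 0.1361] [0.5237 0.1398 0.1212]
 top ((525.903076171875, 138.96218872070312), 18.626407623291016) 0.1332435361618477
wrist 2087 [0.1335 0.1346 0.1349 0.1352] [0.5238 0.1381 0.1206]
 top ((524.0369262695312, 137.8917999267578), 16.15546417236328) 0.13364780800378348
```

View pics/e.png

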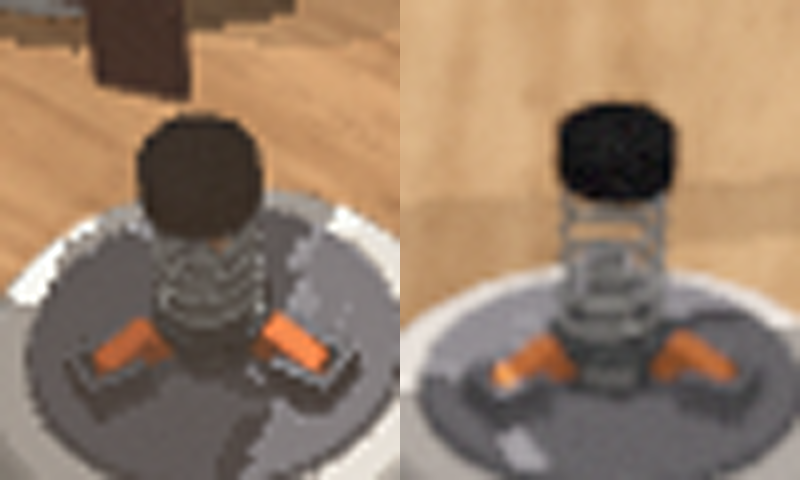

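The spring stands alone on the clips with its collar top at about z 0.1345 and its centre at (0.524, 0.138). That matches a foot 11 mm above the seat. I'll shut the fingers and push down.

Call:
arm_command(
  rows=[
    [0, 0, 0, 0, 0.03, 0.2, 0],
    [0, 0, 0, 0, 0, 0.4, 0],
    [0, 0, 0, 0, 0, 0.2, 0],
    [0, 0, 0, 0, 0, 0.1, 0],
    [0, 0, 0, 0, 0, 0.1, 0],
    [0, 0, 0, 0, 0, 0, 0],
    [0, 0, 0, 0, 0, 0, 0],
    [0, 0, 0, 0, 0, 0, 0],
  ],
)

```text
t: 15.77
eef_pos: [0.5253, 0.1377, 0.1419]
ee_rot: [1.81, 2.567, 0.0]
wrist_force: [0.3, -0.5, 1.4]
opening: 0.0003
gripper_force: 0.0
```

Call:
arm_command(
  rows=[
    [0, 0, 0, 0, 0, 0.08, 0],
    [0, 0, 0, 0, 0, 0.08, 0],
    [0, 0, 0, 0, 0, 0.08, 0],
    [0, 0, 0, 0, 0, 0.08, 0],
    [0, 0, 0, 0, 0, 0, 0],
  ],
)

```text
t: 16.18
eef_pos: [0.5247, 0.1376, 0.1332]
ee_rot: [-1.81, -2.567, 0.001]
wrist_force: [0.1, -0.5, -0.2]
opening: 0.0004
gripper_force: 0.0
```

Call:
arm_command(
  rows=[
    [0, 0, 0, 0, 0, 0.06, 0],
    [0, 0, 0, 0, 0, 0.06, 0],
    [0, 0, 0, 0, 0, 0, 0],
  ],
)

```text
t: 16.43
eef_pos: [0.5249, 0.1377, 0.1304]
ee_rot: [-1.81, -2.567, 0.001]
wrist_force: [0.6, 0.3, 0.1]
opening: 0.0004
gripper_force: 0.0
```

Call:
arm_command(
  rows=[
    [0, 0, 0, 0, 0, 0.06, 0],
    [0, 0, 0, 0, 0, 0.06, 0],
    [0, 0, 0, 0, 0, 0, 0],
  ],
)

```text
t: 16.68
eef_pos: [0.5249, 0.1377, 0.1274]
ee_rot: [-1.81, -2.567, 0.001]
wrist_force: [-0.1, 0.5, -0.2]
opening: 0.0007
gripper_force: 0.0
```

Run:
```python
from h import *
s=ctrl.read_state(); print(s["t"],s["eef_pos"],s["opening"],s["wrist_force"])
for n in("scene","side"):
    im,d,K,R,t=grab(n); P=cloud(d,K,R,t)
    for lo,hi in((.068,.085),(.09,.105),(.108,.15)):
        m=(im.max(2)<75)&(P[...,2]>lo)&(P[...,2]<hi)&(np.hypot(P[...,0]-.5245,P[...,1]-.139)<.028); q=P[m]; l=q@R[0]; print(n,lo,m.sum(),np.ptp(l).round(4),((l.max()+l.min())/2).round(4),np.percentile(q[:,2],[2,50,90,98]).round(4))
```

```text
16.6833 [0.52487908 0.13766028 0.12740396] 0.0007142423014757136 [-0.11075929  0.45317347 -0.17750642]
scene 0.068 53 0.0359 0.1915 [0.0688 0.0758 0.0783 0.0801]Traceback (most recent call last):
  File "<stdin>", line 6, in <module>
    return _methods._ptp(a, axis=axis, out=out, **kwargs)
           ~~~~~~~~~~~~~^^^^^^^^^^^^^^^^^^^^^^^^^^^^^^^^^
    umr_maximum(a, axis, None, out, keepdims),
    ~~~~~~~~~~~^^^^^^^^^^^^^^^^^^^^^^^^^^^^^^
ValueError: zero-size array to reduction operation maximum which has no identity
```

Run:
```python
from h import *
for n in("scene","side","wrist"):
    im,d,K,R,t=grab(n); P=cloud(d,K,R,t); near=np.hypot(P[...,0]-.5245,P[...,1]-.139)<.03
    print(n,[(z,int(((im.max(2)<90)&near&(abs(P[...,2]*1000-z-1.5)<=1.5)).sum()), int((near&(abs(P[...,2]*1000-z-1.5)<=1.5)).sum())) for z in range(60,152,3)])
    # object pixels u-range per row for the dark column
    if n!="wrist":
        for z in (.116,.124,.135):
            u,v=proj([.5247,.138,z],K,R,t); r=im[int(round(v)),int(u)-16:int(u)+17].max(1); print(z,round(u,1),round(v,1),r.tolist())
```

```text
scene [(60, 61, 114), (63, 15, 30), (66, 6, 9), (69, 7, 23), (72, 23, 46), (75, 40, 69), (78, 13, 23), (81, 4, 15), (84, 2, 16), (87, 4, 8), (90, 1, 10), (93, 5, 16), (96, 2, 9), (99, 4, 13), (102, 0, 9), (105, 0, 7), (108, 0, 11), (111, 0, 3), (114, 0, 2), (117, 2, 2), (120, 13, 14), (123, 14, 14), (126, 14, 15), (129, 21, 22), (132, 49, 50), (135, 58, 58), (138, 9, 9), (141, 0, 0), (144, 0, 0), (147, 1, 1), (150, 2, 4)]
0.116 263.0 215.4 [180, 171, 175, 189, 184, 174, 171, 109, 49, 55, 57, 58, 58, 58, 58, 58, 57, 58, 57, 57, 55, 54, 81, 163, 158, 163, 159, 164, 163, 165, 167, 178, 192]
0.124 262.7 212.8 [191, 192, 194, 191, 188, 187, 192, 189, 106, 51, 57, 58, 57, 58, 57, 57, 58, 57, 56, 59, 57, 53, 55, 74, 197, 177, 194, 188, 184, 197, 200, 213, 213]
0.135 262.3 209.2 [196, 197, 196, 196, 194, 191, 191, 187, 67, 52, 57, 55, 57, 56, 56, 56, 57, 55, 57, 56, 55, 55, 57, 124, 208, 204, 206, 202, 198, 199, 197, 196, 193]
side [(60, 15, 48), (63, 6, 9), (66, 5, 15), (69, 9, 35), (72, 26, 56), (75, 17, 39), (78, 4, 20), (81, 3, 18), (84, 0, 12), (87, 2, 16), (90, 0, 12), (93, 0, 14), (96
[... 514 characters left out ...]
 20, 23, 27, 27, 26, 17, 23, 20, 28, 28, 25, 114, 193, 208, 206, 210, 212, 213, 213]
0.135 320.0 248.3 [218, 217, 216, 220, 221, 219, 216, 210, 207, 155, 60, 27, 19, 29, 29, 23, 28, 22, 23, 27, 23, 22, 17, 51, 169, 205, 210, 209, 210, 211, 215, 216, 217]
wrist [(60, 51, 348), (63, 8, 12), (66, 16, 50), (69, 17, 245), (72, 121, 421), (75, 141, 302), (78, 4, 66), (81, 4, 56), (84, 1, 3), (87, 2, 96), (90, 0, 41), (93, 0, 5), (96, 2, 126), (99, 0, 17), (102, 4, 14), (105, 17, 134), (108, 2, 8), (111, 5, 5), (114, 5, 5), (117, 16, 16), (120, 91, 91), (123, 89, 89), (126, 81, 81), (129, 92, 97), (132, 1165, 1170), (135, 57, 57), (138, 0, 0), (141, 0, 0), (144, 0, 0), (147, 15, 15), (150, 68, 68)]
```

The collar top is still at 0.1345, and the fingertips show about 19 mm above the reported TCP, so there is no contact yet. I'll keep going down and watch the force.

Call:
arm_command(
  rows=[
    [0, 0, 0, 0, 0, 0.08, 0],
    [0, 0, 0, 0, 0, 0.08, 0],
    [0, 0, 0, 0, 0, 0.08, 0],
    [0, 0, 0, 0, 0, 0.08, 0],
    [0, 0, 0, 0, 0, 0.08, 0],
    [0, 0, 0, 0, 0, 0, 0],
  ],
)

```text
t: 17.38
eef_pos: [0.5247, 0.1376, 0.1172]
ee_rot: [-1.81, -2.567, 0.001]
wrist_force: [-0.4, 0.3, 0.3]
opening: 0.0008
gripper_force: 0.0
```

Call:
arm_command(
  rows=[
    [0, 0, 0, 0, 0, 0.06, 0],
    [0, 0, 0, 0, 0, 0.06, 0],
    [0, 0, 0, 0, 0, 0, 0],
  ],
)

```text
t: 17.63
eef_pos: [0.5249, 0.1377, 0.1144]
ee_rot: [-1.81, -2.567, 0.001]
wrist_force: [-0.5, 0.3, -0.7]
opening: 0.0005
gripper_force: 0.0
```

Call:
arm_command(
  rows=[
    [0, 0, 0, 0, 0, 0.06, 0],
    [0, 0, 0, 0, 0, 0.06, 0],
    [0, 0, 0, 0, 0, 0, 0],
  ],
)

```text
t: 17.88
eef_pos: [0.5252, 0.1378, 0.1116]
ee_rot: [1.81, 2.567, 0.0]
wrist_force: [-0.8, 0.9, 2.5]
opening: 0.0005
gripper_force: 0.8
```

Run:
```python
from h import *
s=ctrl.read_state(); print(s["eef_pos"],s["wrist_force"])
for n in("side","wrist"):
    im,d,K,R,t=grab(n); P=cloud(d,K,R,t); near=np.hypot(P[...,0]-.5245,P[...,1]-.139)<.03
    print(n,[(z,int((near&(abs(P[...,2]*1000-z-1.5)<=1.5)).sum())) for z in range(105,165,3)])
    if n=="side":
        for z in (.116,.128,.134,.14,.146,.152):
            u,v=proj([.5247,.138,z],K,R,t); r=im[int(round(v)),int(u)-12:int(u)+13]; print(z,[tuple(map(int,c)) for c in r[::4]])
```

```text
[0.52515757 0.13775972 0.11160685] [-0.77957358  0.92857177  2.52261726]
side [(105, 12), (108, 1), (111, 15), (114, 5), (117, 14), (120, 19), (123, 21), (126, 15), (129, 30), (132, 36), (135, 13), (138, 14), (141, 15), (144, 17), (147, 13), (150, 19), (153, 13), (156, 12), (159, 16), (162, 15)]
0.116 [(130, 174, 214), (113, 159, 201), (16, 13, 18), (23, 21, 24), (30, 30, 29), (30, 37, 47), (120, 166, 207)]
0.128 [(137, 180, 220), (122, 168, 210), (21, 22, 24), (29, 34, 58), (28, 26, 43), (18, 21, 22), (123, 166, 206)]
0.134 [(134, 178, 217), (124, 169, 210), (5, 7, 7), (36, 38, 69), (35, 41, 69), (18, 18, 18), (121, 165, 207)]
0.14 [(134, 179, 217), (115, 160, 203), (30, 32, 60), (30, 34, 60), (36, 37, 69), (128, 173, 213), (129, 173, 212)]
0.146 [(134, 179, 217), (111, 156, 200), (26, 27, 56), (29, 30, 63), (30, 35, 67), (129, 172, 212), (129, 173, 213)]
0.152 [(133, 175, 215), (116, 163, 205), (23, 29, 56), (27, 34, 54), (36, 40, 71), (124, 168, 208), (129, 173, 212)]
wrist [(105, 133), (108, 0), (111, 11), (114, 2), (117, 59), (120, 128), (123, 109), (126, 90), (129, 308), (132, 790), (135, 76), (138, 79), (141, 95), (144, 137), (147, 132), (150, 109), (153, 114), (156, 110), (159, 119), (162, 137)]
```

Contact is made at about 3 N. I'll keep pushing down in small steps.

Call:
arm_command(
  rows=[
    [0, 0, 0, 0, 0, 0.06, 0],
    [0, 0, 0, 0, 0, 0.06, 0],
    [0, 0, 0, 0, 0, 0.04, 0],
    [0, 0, 0, 0, 0, 0, 0],
  ],
)

```text
t: 18.32
eef_pos: [0.5257, 0.1379, 0.108]
ee_rot: [1.81, 2.567, 0.001]
wrist_force: [0.5, 0.8, 7.0]
opening: 0.0007
gripper_force: 3.0
```

Call:
arm_command(
  rows=[
    [0, 0, 0, 0, 0, 0.06, 0],
    [0, 0, 0, 0, 0, 0.04, 0],
    [0, 0, 0, 0, 0, 0, 0],
  ],
)

```text
t: 18.57
eef_pos: [0.5261, 0.138, 0.1059]
ee_rot: [1.81, 2.566, 0.002]
wrist_force: [-0.4, 1.7, 7.6]
opening: -0.0
gripper_force: 3.9
```

Call:
arm_command(
  rows=[
    [0, 0, 0, 0, 0, 0.06, 0],
    [0, 0, 0, 0, 0, 0.04, 0],
    [0, 0, 0, 0, 0, 0, 0],
  ],
)

```text
t: 18.82
eef_pos: [0.5265, 0.1381, 0.1037]
ee_rot: [1.81, 2.566, 0.003]
wrist_force: [0.1, 0.4, 9.9]
opening: 0.0004
gripper_force: 5.0
```

Call:
arm_command(
  rows=[
    [0, 0, 0, 0, -0.03, 0.06, 0],
    [0, 0, 0, 0, 0, 0.04, 0],
    [0, 0, 0, 0, 0, 0, 0],
  ],
)

```text
t: 19.07
eef_pos: [0.526, 0.1379, 0.1014]
ee_rot: [1.809, 2.566, 0.004]
wrist_force: [1.1, 1.5, 10.0]
opening: 0.0003
gripper_force: 5.3
```

Call:
arm_command(
  rows=[
    [0, 0, 0, 0, 0, 0.06, 0],
    [0, 0, 0, 0, 0, 0.06, 0],
    [0, 0, 0, 0, 0, 0, 0],
  ],
)

```text
t: 19.32
eef_pos: [0.5254, 0.1378, 0.0976]
ee_rot: [1.81, 2.566, 0.003]
wrist_force: [0.1, 1.3, 7.1]
opening: 0.0005
gripper_force: 3.3
```

Call:
arm_command(
  rows=[
    [0, 0, 0, 0, 0, 0.06, 0],
    [0, 0, 0, 0, 0, 0.06, 0],
    [0, 0, 0, 0, 0, 0, 0],
  ],
)

```text
t: 19.57
eef_pos: [0.5259, 0.1381, 0.095]
ee_rot: [1.81, 2.566, 0.004]
wrist_force: [0.2, 1.6, 11.0]
opening: 0.0006
gripper_force: 5.2
```

The force fell and then rose along the line expected for a seated foot. I'll push a little more to be sure, then retreat.

Call:
arm_command(
  rows=[
    [0, 0, 0, 0, 0, 0.06, 0],
    [0, 0, 0, 0, 0, 0.06, 0],
    [0, 0, 0, 0, 0, 0, 0],
  ],
)

```text
t: 19.82
eef_pos: [0.5262, 0.1383, 0.0925]
ee_rot: [1.81, 2.565, 0.005]
wrist_force: [-0.4, 2.3, 14.4]
opening: 0.0002
gripper_force: 7.0
```

Call:
arm_command(
  rows=[
    [0, 0, 0, 0, 0, -0.1, 0],
    [0, 0, 0, 0, 0, -0.2, 0],
    [0, 0, 0, 0, 0, -0.3, 0],
    [0, 0, 0, 0, 0, -0.6, 0],
    [0, 0, 0, 0, 0, -1, 0],
    [0, 0, 0, 0, 0, -1, 0],
    [0, 0, 0, 0, 0, -0.5, 0],
    [0, 0, 0, 0, 0, 0, 0],
    [0, 0, 0, 0, 0, 0, 0],
  ],
)

```text
t: 20.57
eef_pos: [0.5242, 0.1373, 0.1837]
ee_rot: [1.81, 2.567, -0.0]
wrist_force: [0.2, -0.1, -0.5]
opening: 0.0003
gripper_force: 0.0
```

Run:
```python
from h import *
s=ctrl.read_state(); print(s["t"],s["eef_pos"],s["wrist_force"])
for n in("scene","side","wrist"):
    im,d,K,R,t=grab(n); P=cloud(d,K,R,t); near=np.hypot(P[...,0]-.5245,P[...,1]-.139)<.03
    q=P[near&(P[...,2]>.1)&(P[...,2]<.15)]; top=q[q[:,2]>np.percentile(q[:,2],95)-.006]; print(n,np.percentile(q[:,2],[50,90,95,98]).round(4),cv2.minEnclosingCircle((top[:,:2]*1000).astype(np.float32)))
```

```text
20.5667 [0.52424582 0.13727536 0.18366549] [ 0.17822672 -0.11802121 -0.47696577]
scene [0.1236 0.1268 0.1272 0.128 ] ((522.5049438476562, 140.15997314453125), 17.049114227294922)
side [0.1206 0.1242 0.1247 0.1254] ((521.88330078125, 140.43661499023438), 18.444799423217773)
wrist [0.1231 0.124  0.1243 0.1246] ((524.134765625, 139.21694946289062), 16.1409854888916)
```

The collar top dropped from 0.1346 to 0.124, about 11 mm, so the spring is seated at its 64 mm free height and upright. The gripper is clear.

```bash
python3 -c "
from station import ctrl
print(ctrl.close_job())"
```

```text
the job is handed in; nothing more can be done
None
```

The spring is threaded on the spindle, was released onto the clips and then pushed home; the job was handed in at about 21 s with it standing free and the gripper clear (seating read from its 11 mm drop and the push force, no picture taken after the push).

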